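Stand the slumped flange plate up with the sliding stop and clamp it

ROBOT

A 6-joint arm with a two-finger parallel gripper is mounted at the origin on the work surface. World frame = base frame: x ahead of the robot, y to its left, z up, the work surface at z = 0. Lengths are in m, angles in rad, forces in N, time in s.
With the tool pointing down it reaches from about 0.35 to 0.775 m from the base axis. Payload 5.5 kg.
Tool frame: the origin (TCP) lies between the finger pads; the fingertips stand 19 mm ahead of it and the grasp point (between the pads) is the TCP; z points along the fingers, y is the line along which they close (so a half turn about z gives the same grasp; the last joint's range is limited). The gripper opens to 85 mm and grips with 20 to 120 N. Pads are 22 mm wide; open, the fingers measure 114 mm over their backs; the gripper's body (76 mm by 85 mm) begins 54 mm behind the grasp point. The pads swing forward as they close: fully open they stand 13 mm farther back than shut.
Start: joints at [-1.262, 0.313, 0.046, 1.304, 0, 1.431], TCP at [0.249, -0.518, 0.25] pointing down, gripper open.
Joint ranges: [-2.76, 2.76], [-0.86, 1.69], [-1.03, 1.26], [-2.2, 2.34], [-1.47, 1.5], [-3.14, 3.14]. Speed limits (rad/s): [2.57, 2.57, 3.14, 3.14, 3.14, 3.14].

INTERFACE

Orientations are given as a unit quaternion [w, x, y, z].
In Python, from workcell import env gives the robot as it stands.
- The arm moves only by the shell command python3 -m pendant 'ROWS' [FORCE]. ROWS is JSON, a list of rows, each an object with "travel": the shift along the tool's x, y, z scaled (see below), a list of three; "rot": the turn, a rotation vector about the tool's x, y, z scaled (see below), a list of three; "fingers": the opening, from -1 (shut) to 1 (fully open). In form: [{"travel": [dx, dy, dz], "rot": [wx, wy, wz], "fingers": fingers}, ...]. A call has 1 to 10 rows; each row is the pose to reach, as a shift and turn from the pose commanded when the call began, along the tool's axes at that moment; what a row does not reach only later rows make up. The controller multiplies each number of a shift by 0.12 m and each number of a turn by 60 degrees. A row lasts 1/10 s, in which the tool goes at most 50 mm and 8.59 degrees, less where a joint would pass 70% of its speed; a pose out of reach is approached as far as the arm can. A call with a number of a shift or a turn outside -1 to 1 is refused whole. A call with a gripper value outside its range is refused whole. The fingers move at their own pace and stop on an object; FORCE is the grip in N (left out, the last holds). Time passes only in rows, so rows that repeat a pose let the fingers close. It gives the time, the measured TCP pose, the force, the opening and the grip force at its end, in the units of the state.
- env.get_state(): the state, without advancing time (a new reading comes with each control period).
- env.read_camera(name): name is "scene" or "top" or "wrist"; returns (picture, depth): 400x640x3 uint8, blue, green, red; 400x640 float32, m along the optical axis (not along the pixel's ray), 0 where there is no reading.
- env.camera_model(name): a dict with "fovy" (degrees; the focal length in pixels is half the picture's height over the tangent of half this angle, whatever the lens; pixels are square), "cx", "cy" (the principal point, pixels), "rvec" (rotation vector, rad) and "tvec" (3), from world to camera coordinates, as OpenCV has them; the wrist camera has in their place "T_tool_cam" (4x4, takes a point from camera to tool coordinates, whose origin is the TCP and whose axes are the flange's). Camera axes: x right, y down, z forward; pixel columns grow to the right and rows downward; lengths in m; the calibration is good to about 2 mm. A picture is of the moment at which its call begins: read the wrist's pose just before it. camera_model takes no time and is no camera call.
- env.hand_in(): hands the job in; it is judged then, once.
Trained networks look in the newest picture that a camera, given by its name, has taken for a name from the list of things; names that differ only in an ending like _2 or _b are one class to them, and where a whole thing is asked for, a point or a joint stands for the part that bears it (a point fixed in the world has none). Each returns a list of dicts, best first, with "conf" (0 to 1); they miss things now and then, are a little off and sometimes report something else, mostly with a low value. They report only what shows in the picture. A call takes as long as a camera call. They do not tell look-alikes from the thing itself.
- env.outline_of(camera, target): "mask" (400x640 bool, what is visible of it) and "xy" ([column, row] in pixels, amid what is visible of it).
The state is a dict: "clock": time; "joint_pos": joint angles; "qvel": joint speeds; "tau": joint torques, N m; "tcp_pos": TCP position; "orientation": TCP orientation; "wrist_force": force on the tool from outside, world axes, zero at the start; "ft_torque": the same for the moment, N m; "finger_gap": finger opening in m; "grip_force": force on a finger pad.
Only numpy, scipy, OpenCV 4.12 (cv2) and the standard library are available. Lean on these libraries where they do the work, as an engineer would, in place of code of your own. Each camera call takes 0.05 s, during which the arm holds its last target. There are 200 camera calls.

TASK

The white flange plate has slumped over in the inspection stand because its sliding stop is slack. Push the stop along its rail until the plate stands upright on its thin edge, flat against the fixed fence and held between fence and stop, then turn the stop's clamp knob clockwise until it is firmly tight, so that the stop stays locked there. Leave the things lying around the stand where they are.

Things in the scene. Friction and masses are not known exactly. Their poses are not given: they have to be found in the camera images.
- stand: Fixed aluminium inspection stand. Origin under its base plate; y runs along the rail from the sliding stop to the fence, z up. Base plate 150 (x) by 400 mm (y -215 to +185), top at z = 20. The fence, a fixed wall across it, is 130 mm wide, 16 mm thick, z = 20 to 100; its face towards the stop is at y = +130.
- plate: Loose white plastic flange plate with a dark bore: 120 mm wide (its x), 18 thick (y), 110 high (z), 0.3 kg. Origin: centre of its lower thin edge. It starts leaning some 30 degrees from upright, its back on the fence's top edge, its foot on the base plate 46 mm out from the fence. Upright: z vertical.
- jaw (a point): On the base plate's top, under the middle of the stop's front face, which meets the plate. The stop is a grey carriage with a dark jaw at its front; slack, it slides along the stand's y with about 3 N. Jaw: 110 mm wide, 22 thick, top 74 mm above the bench. Carriage: 90 mm wide, top 60 mm above the bench, tail 150 mm behind the jaw face.
- tail (a point): Middle of the stop's upright rear end plate, 150 mm behind the jaw face, 60 mm above the bench: a flat face 90 mm wide, from 22 to 80 mm above the bench. A place to push.
- knob: Black clamp knob on the stop, 90 mm behind the jaw face, vertical axis. Origin on its axis, 66 mm above the bench. On a foot (34 mm wide, 8 high) and a 16 mm neck sits a grip bar 96 mm long (its x), 16 thick (y), 86 to 112 mm above the bench. Clockwise from above tightens; slack 0.2 N m, over 0.35 N m when tight, after an unknown turn of 0.1 to 0.6 of a revolution. Stays where left.
- shoe: Clamp shoe inside the stop under the knob, a hidden 30 by 12 mm steel block that the knob's screw presses down on to the rail.
- rail: Steel rail let flush into the middle of the stand's base plate, 12 mm wide, 360 mm long, on which the shoe presses.
- disc: Bystander: loose white turned plastic disc, 68 mm across, 30 mm high; origin under its centre.
- scraper: Bystander: loose deburring scraper, 130 mm long, 16 mm thick; origin under its middle.
- caliper: Bystander: loose steel caliper lying flat, 150 mm long, up to 14 mm high; origin under its middle.
- jar: Bystander: loose clear jar, 66 mm across, 85 mm high; origin under its centre.
Mind the look-alikes: they are no part of the job. Leave any green or turquoise look-alike of the plate alone.

How it is judged:
By the outcome, as a careful person would: the job done as asked, in the order asked, and still so for the second after the job is handed in, with the robot touching nothing.
It also fails if it takes over 61 s, if anything falls off the work surface, if the arm or the gripper's body presses on something with over 40 N, if the wrist force passes 120 N, or if a joint passes its speed limit or range.

## Working session

There is one attempt and no reset: what is moved stays moved. The work goes in short steps, Python scripts to look and compute and a shell command to move; the robot and the scene stay as the last step left them, time stands still between calls to the robot, and variables do not carry over. Pictures are saved under pics/ and viewed, at most 10 in all, crops included, and the job is handed in when it is done.

```bash
mkdir -p pics; ls; python3 - <<'E'
from workcell import env
import cv2
for n in("scene","top"):
    im,d=env.read_camera(n); cv2.imwrite(f"pics/{n}0.png",im); print(n,env.camera_model(n))
print(env.get_state())
E
```

```text
pics
scene {'fovy': 50.31572978809632, 'cx': 318.455485489402, 'cy': 202.33773245996647, 'rvec': array([ 1.53640087,  2.31570982, -0.63660846]), 'tvec': array([ 0.14790122, -0.34041636,  1.38758099])}
top {'fovy': 55.527168639228286, 'cx': 313.9917000634554, 'cy': 200.13588359315435, 'rvec': array([ 2.10126976, -2.13351268,  0.17475462]), 'tvec': array([0.05138972, 0.45361059, 0.75267592])}
{'clock': 0.1, 'joint_pos': array([-1.26160813e+00,  3.13938992e-01,  4.50939102e-02,  1.30361192e+00,
        2.84957738e-05,  1.43117460e+00]), 'qvel': array([-0.00121041, -0.00249194,  0.00207816,  0.00043811,  0.00244512,
       -0.00060292]), 'tau': array([ 3.21976819e-03, -4.81725883e+01,  2.99243778e+01,  1.26943504e-02,
       -8.41667497e-05,  3.59294802e-06]), 'tcp_pos': array([ 0.2493449 , -0.51764943,  0.24949077]), 'orientation': array([-8.28560209e-04,  9.74926358e-01,  2.22526194e-01, -5.61175742e-05]), 'wrist_force': array([ 0.15423192,  0.02658244, -0.32427506]), 'ft_torque': array([-0.00081004,  0.02090348, -0.00530178]), 'grip_force': 0.0, 'finger_gap': 0.08559438799368085}
```

View pics/scene0.png

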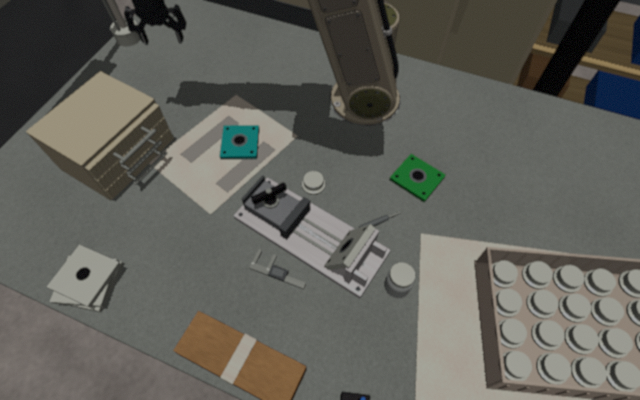

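View pics/top0.png

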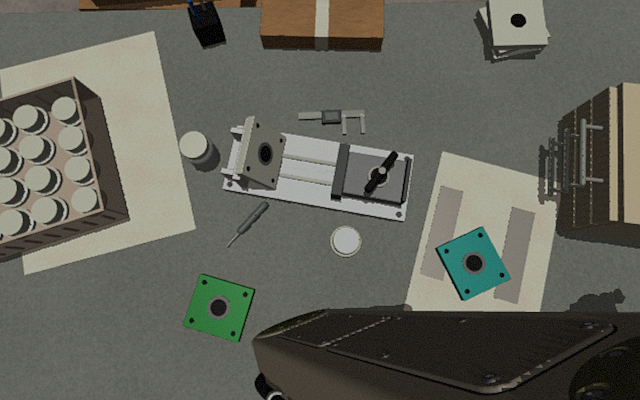

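The scene shows the stand with the leaning white plate (scene 350,248; top 262,153), the stop with its black knob (top 380,173; scene 268,195) at the other end. Green and turquoise plates and the stacked white ones lie off the stand. Next I measure.

```bash
cat > h.py <<'E'
from workcell import env
import numpy as np, cv2
from scipy.spatial.transform import Rotation as R
def cam(n):
    m=env.camera_model(n); f=200/np.tan(np.radians(m["fovy"])/2)
    if "rvec" in m:
        Rm=cv2.Rodrigues(np.array(m["rvec"]))[0]; t=np.array(m["tvec"]).ravel()
        T=np.eye(4); T[:3,:3]=Rm.T; T[:3,3]=-Rm.T@t
    else:
        s=env.get_state(); W=np.eye(4); W[:3,:3]=R.from_quat(np.roll(s["orientation"],-1)).as_matrix(); W[:3,3]=s["tcp_pos"]
        T=W@np.array(m["T_tool_cam"])
    return f,m["cx"],m["cy"],T
def cloud(n,d,C=None):
    f,cx,cy,T=C or cam(n); v,u=np.mgrid[0:400,0:640]
    P=np.stack([(u-cx)/f*d,(v-cy)/f*d,d],-1)
    P=P@T[:3,:3].T+T[:3,3]; P[d<=0]=np.nan
    return P
E
python3 - <<'E'
from h import *
np.set_printoptions(precision=4,suppress=True)
for n in("top","scene"):
    C=cam(n); im,d=env.read_camera(n); P=cloud(n,d,C); np.savez(f"{n}0.npz",P=P)
    for t in("stand","knob","plate","tail","jaw","disc","caliper","jar","scraper"):
        for o in env.outline_of(n,t)[:2]:
            Q=P[o["mask"]]; Q=Q[~np.isnan(Q[:,0])]
            print(n,t,round(o["conf"],2),o["xy"],o["mask"].sum(),np.median(Q,0),"z95",np.percentile(Q[:,2],[5,50,95]))
            if t in("stand","knob","tail","jaw"):
                zl={"stand":(.012,.028),"knob":(.1,.125),"tail":(.05,.09),"jaw":(.05,.09)}[t]
                q=Q[(Q[:,2]>zl[0])&(Q[:,2]<zl[1])]
                if len(q)>10:
                    r=cv2.minAreaRect((q[:,:2]*1000).astype(np.float32)); print("   rect mm",r,len(q),"zmed",np.median(q[:,2]))
E
```

```text
top stand 0.87 [334.2, 179.5] 10187 [0.4992 0.0003 0.0207] z95 [0.0167 0.0207 0.0972]
   rect mm ((521.8184814453125, 36.120697021484375), (400.593505859375, 150.75946044921875), 78.76131439208984) 6019 zmed 0.019117503243302525
top knob 0.79 [376.8, 174.6] 499 [ 0.4947 -0.0859  0.1098] z95 [0.0714 0.1098 0.1129]
   rect mm ((496.97088623046875, -86.60043334960938), (16.01679801940918, 94.92514038085938), 51.43666458129883) 397 zmed 0.11033403982238488
top plate 0.93 [472.0, 264.1] 3285 [ 0.3191 -0.2815  0.0171] z95 [0.013  0.0171 0.0195]
top plate 0.92 [217.2, 307.1] 3229 [0.2365 0.2446 0.0172] z95 [0.0147 0.0172 0.0196]
top tail 0.93 [366.5, 177.2] 3534 [ 0.4939 -0.0702  0.0601] z95 [0.05   0.0601 0.1106]
   rect mm ((500.40997314453125, -72.27035522460938), (149.60302734375, 110.89997863769531), 78.69755554199219) 2940 zmed 0.05985577539412751
top tail 0.16 [260.5, 153.7] 2542 [0.5442 0.1516 0.087 ] z95 [0.0324 0.087  0.1212]
   rect mm ((543.256103515625, 142.25328063964844), (47.9533576965332, 123.44400024414062), 65.51305389404297) 857 zmed 0.07099598270577656
top jaw 0.69 [371
[... 2253 characters left out ...]
5 [0.0682 0.1046 0.1123]
   rect mm ((497.2685241699219, -100.45698547363281), (56.580039978027344, 75.79552459716797), 50.538700103759766) 102 zmed 0.07228562739477962
scene disc 0.62 [313.5, 184.5] 391 [ 0.383  -0.0151  0.0269] z95 [0.0052 0.0269 0.0311]
scene caliper 0.95 [271.9, 272.5] 587 [ 0.6587 -0.0029  0.0077] z95 [0.0013 0.0077 0.0139]
scene caliper 0.23 [324.8, 243.6] 98 [0.5315 0.0852 0.0186] z95 [0.0154 0.0186 0.0218]
scene jar 0.56 [399.3, 278.2] 843 [0.5838 0.2911 0.0814] z95 [0.0122 0.0814 0.0862]
scene scraper 0.61 [271.9, 194.3] 396 [ 0.5035 -0.0822  0.1047] z95 [0.0701 0.1047 0.1123]
scene scraper 0.43 [378.2, 221.6] 145 [0.4133 0.1938 0.0116] z95 [-0.0029  0.0116  0.0168]
```

```bash
cat >> h.py <<'E'
D=np.array([np.cos(np.radians(78.75)),np.sin(np.radians(78.75)),0]); SX=np.array([D[1],-D[0],0])
O=np.array([.523,.0365,0])+.015*D
def go(sy,z,yaw=None,sx=0,report=True):
    s=env.get_state(); Rt=R.from_quat(np.roll(s["orientation"],-1)).as_matrix()
    p=O+sy*D+sx*SX; p[2]=z; t=Rt.T@(p-s["tcp_pos"])/.12
    y=np.degrees(np.arctan2(Rt[1,0],Rt[0,0])); v=s["tcp_pos"]-O
    print("clk %.2f sy %.4f sx %.4f z %.4f yaw %.1f tilt %.3f"%(s["clock"],v@D,v@SX,s["tcp_pos"][2],y,Rt[2,2]),"travel",t.round(3),"j",s["joint_pos"].round(2),
     "F",s["wrist_force"].round(1),"Fy",(s["wrist_force"]@D).round(2),"Tz",s["ft_torque"].round(2),"gap",round(s["finger_gap"],4),s["grip_force"])
    if yaw is not None:
        Rg=np.array([[np.cos(yaw:=np.radians(yaw)),np.sin(yaw),0],[np.sin(yaw),-np.cos(yaw),0],[0,0,-1]]).T
        Rg=np.column_stack([[np.cos(yaw),np.sin(yaw),0],[np.sin(yaw),-np.cos(yaw),0],[0,0,-1]])
        print("rot/60",(np.degrees(R.from_matrix(Rt.T@Rg).as_rotvec())/60).round(3))
E
python3 -m pendant '[{"travel":[0.5,-0.28,0],"rot":[0,0,-0.3],"fingers":-1},{"travel":[1,-0.55,0],"rot":[0,0,-0.88],"fingers":-1},{"travel":[1,-0.55,0],"rot":[0,0,-0.88],"fingers":-1},{"travel":[1,-0.55,0],"rot":[0,0,-0.88],"fingers":-1},{"travel":[1,-0.55,0],"rot":[0,0,-0.88],"fingers":-1},{"travel":[1,-0.55,0],"rot":[0,0,-0.88],"fingers":-1},{"travel":[1,-0.55,0],"rot":[0,0,-0.88],"fingers":-1},{"travel":[1,-0.55,0],"rot":[0,0,-0.88],"fingers":-1}]'
python3 -c "
from h import *
print(O); go(-.255,.25,78.75)"
```

```text
clock: 1.9
tcp_pos: [0.3289, -0.4066, 0.2504]
orientation: [0.0, 0.775, 0.632, -0.0]
wrist_force: [-0.0, -0.5, -0.2]
finger_gap: -0.0001
grip_force: 0.0
[0.52592635 0.05121178 0.        ]
clk 1.90 sy -0.4874 sx -0.1039 z 0.2504 yaw 78.4 tilt -1.000 travel [1.943 0.852 0.003] j [-1.04  0.21 -0.09  1.27 -0.    0.73] F [-0.  -0.5 -0.2] Fy -0.48 Tz [ 0.   -0.05 -0.01] gap -0.0001 0.0
rot/60 [ 0.     0.    -0.007]
```

```bash
python3 -m pendant '[{"travel":[0.35,0.2,0],"rot":[0,0,0],"fingers":-1},{"travel":[0.7,0.5,0],"rot":[0,0,0],"fingers":-1},{"travel":[1,0.85,0],"rot":[0,0,0],"fingers":-1},{"travel":[1,0.85,0],"rot":[0,0,0],"fingers":-1}]'
python3 -m pendant '[{"travel":[0.4,0,0.2],"rot":[0,0,0],"fingers":-1},{"travel":[0.8,0,0.5],"rot":[0,0,0],"fingers":-1},{"travel":[0.93,0,0.8],"rot":[0,0,0],"fingers":-1},{"travel":[0.93,0,1],"rot":[0,0,0],"fingers":-1},{"travel":[0.93,0,1],"rot":[0,0,0],"fingers":-1}]'
python3 - <<'E'
from h import *
go(-.25,.07,78.75)
im,d=env.read_camera("top"); cv2.imwrite("pics/t1.png",im[60:280,160:480].repeat(2,0).repeat(2,1))
E
```

```text
clock: 2.3
tcp_pos: [0.4559, -0.3069, 0.2503]
orientation: [0.0, 0.774, 0.633, 0.001]
wrist_force: [-0.7, 0.2, 0.3]
finger_gap: -0.0
grip_force: 0.0
clock: 2.8
tcp_pos: [0.4723, -0.198, 0.1268]
orientation: [-0.003, 0.775, 0.632, -0.001]
wrist_force: [-0.9, 0.1, 0.8]
finger_gap: -0.0002
grip_force: 0.0
clk 2.80 sy -0.2548 sx -0.0040 z 0.1268 yaw 78.5 tilt -1.000 travel [0.04  0.037 0.473] j [-0.55  0.27 -0.33  0.98 -0.    1.22] F [-0.9  0.1  0.8] Fy -0.03 Tz [ 0.05 -0.   -0.03] gap -0.0002 0.0
rot/60 [-0.007 -0.002 -0.005]
```

View pics/t1.png

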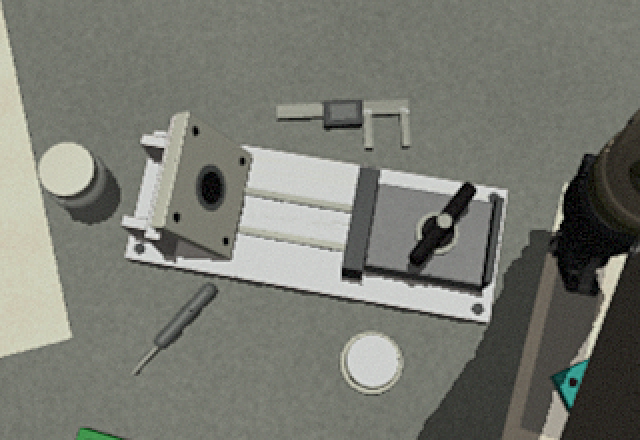

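The crop shows the white plate (210,185) leaning on the fence at the left, the stop with its knob (437,235), and the tail plate (492,240). The shut gripper is behind the tail, lined up. I go down and push.

```bash
python3 -m pendant '[{"travel":[0,0.04,0.2],"rot":[0,0,0],"fingers":-1},{"travel":[0,0.04,0.4],"rot":[0,0,0],"fingers":-1},{"travel":[0,0.04,0.47],"rot":[0,0,0],"fingers":-1},{"travel":[0.08,0.04,0.47],"rot":[0,0,0],"fingers":-1},{"travel":[0.16,0.04,0.47],"rot":[0,0,0],"fingers":-1},{"travel":[0.24,0.04,0.47],"rot":[0,0,0],"fingers":-1},{"travel":[0.32,0.04,0.47],"rot":[0,0,0],"fingers":-1},{"travel":[0.4,0.04,0.47],"rot":[0,0,0],"fingers":-1},{"travel":[0.48,0.04,0.47],"rot":[0,0,0],"fingers":-1},{"travel":[0.55,0.04,0.47],"rot":[0,0,0],"fingers":-1}]'
python3 -c "
from h import *
go(-.049,.07,78.75)"
```

```text
clock: 3.85
tcp_pos: [0.4935, -0.1358, 0.0745]
orientation: [0.001, 0.774, 0.633, -0.0]
wrist_force: [-0.1, -4.3, 3.0]
finger_gap: -0.0002
grip_force: 1.8
clk 3.85 sy -0.1898 sx 0.0047 z 0.0745 yaw 78.5 tilt -1.000 travel [ 1.173 -0.044  0.036] j [-0.43  0.32 -0.41  0.84 -0.    1.35] F [-0.1 -4.3  3. ] Fy -4.27 Tz [-0.65  0.14  0.  ] gap -0.0002 1.8289172742515802
rot/60 [ 0.001  0.001 -0.004]
```

```bash
python3 -m pendant '[{"travel":[0.07,-0.02,0.03],"rot":[0,0,0],"fingers":-1},{"travel":[0.14,-0.04,0.03],"rot":[0,0,0],"fingers":-1},{"travel":[0.21,-0.04,0.03],"rot":[0,0,0],"fingers":-1},{"travel":[0.28,-0.04,0.03],"rot":[0,0,0],"fingers":-1},{"travel":[0.35,-0.04,0.03],"rot":[0,0,0],"fingers":-1},{"travel":[0.42,-0.04,0.03],"rot":[0,0,0],"fingers":-1},{"travel":[0.49,-0.04,0.03],"rot":[0,0,0],"fingers":-1},{"travel":[0.56,-0.04,0.03],"rot":[0,0,0],"fingers":-1},{"travel":[0.63,-0.04,0.03],"rot":[0,0,0],"fingers":-1},{"travel":[0.7,-0.04,0.03],"rot":[0,0,0],"fingers":-1}]'
python3 -c "
from h import *
go(-.049,.07,78.75)
im,d=env.read_camera('top'); cv2.imwrite('pics/t2.png',im[60:280,160:480].repeat(2,0).repeat(2,1))"
```

```text
clock: 4.85
tcp_pos: [0.5045, -0.0521, 0.07]
orientation: [-0.0, 0.774, 0.633, -0.0]
wrist_force: [0.2, -4.0, -2.1]
finger_gap: -0.0003
grip_force: 1.8
clk 4.85 sy -0.1055 sx -0.0008 z 0.0700 yaw 78.5 tilt -1.000 travel [0.471 0.005 0.   ] j [-0.26  0.32 -0.42  0.83 -0.    1.51] F [ 0.2 -4.  -2.1] Fy -3.85 Tz [-0.69  0.05  0.02] gap -0.0003 1.8230163026601076
rot/60 [-0.001  0.    -0.004]
```

View pics/t2.png

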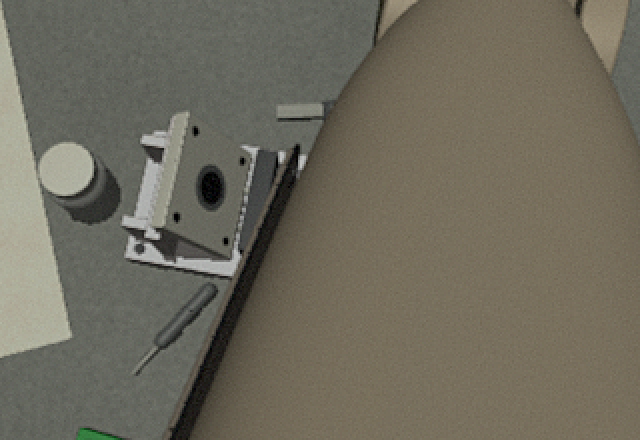

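The jaw is close to the plate's foot and nothing has been disturbed. I keep pushing, more slowly.

```bash
python3 -m pendant '[{"travel":[0.05,0,0],"rot":[0,0,0],"fingers":-1},{"travel":[0.1,0,0],"rot":[0,0,0],"fingers":-1},{"travel":[0.15,0,0],"rot":[0,0,0],"fingers":-1},{"travel":[0.19,0,0],"rot":[0,0,0],"fingers":-1},{"travel":[0.23,0,0],"rot":[0,0,0],"fingers":-1},{"travel":[0.27,0,0],"rot":[0,0,0],"fingers":-1},{"travel":[0.31,0,0],"rot":[0,0,0],"fingers":-1},{"travel":[0.35,0,0],"rot":[0,0,0],"fingers":-1},{"travel":[0.38,0,0],"rot":[0,0,0],"fingers":-1},{"travel":[0.4,0,0],"rot":[0,0,0],"fingers":-1}]'
python3 -c "
from h import *
go(-.049,.07,78.75)"
```

```text
clock: 5.9
tcp_pos: [0.5138, -0.0055, 0.0702]
orientation: [-0.0, 0.774, 0.633, -0.0]
wrist_force: [-3.7, -3.7, 1.3]
finger_gap: -0.0002
grip_force: 2.2
clk 5.90 sy -0.0580 sx -0.0008 z 0.0702 yaw 78.5 tilt -1.000 travel [0.075 0.006 0.002] j [-0.17  0.33 -0.41  0.84 -0.    1.6 ] F [-3.7 -3.7  1.3] Fy -4.34 Tz [-0.73  0.67  0.03] gap -0.0002 2.1793938148766756
rot/60 [-0.001  0.    -0.004]
```

```bash
python3 -m pendant '[{"travel":[0.02,0,0],"rot":[0,0,0],"fingers":-1},{"travel":[0.04,0,0],"rot":[0,0,0],"fingers":-1},{"travel":[0.06,0,0],"rot":[0,0,0],"fingers":-1},{"travel":[0.07,0,0],"rot":[0,0,0],"fingers":-1},{"travel":[0.07,0,0],"rot":[0,0,0],"fingers":-1}]'
python3 -c "
from h import *
go(-.049,.07,78.75)
C=cam('scene');im,d=env.read_camera('scene'); cv2.imwrite('pics/s3.png',im[140:310,200:440].repeat(3,0).repeat(3,1))
P=cloud('scene',d,C); o=env.outline_of('scene','jaw')
"
```

```text
clock: 6.4
tcp_pos: [0.5152, 0.0013, 0.0702]
orientation: [0.001, 0.775, 0.632, -0.002]
wrist_force: [-4.9, -8.7, 1.7]
finger_gap: 0.0
grip_force: 4.6
clk 6.40 sy -0.0511 sx -0.0007 z 0.0702 yaw 78.5 tilt -1.000 travel [0.017 0.006 0.002] j [-0.15  0.33 -0.4   0.84 -0.    1.62] F [-4.9 -8.7  1.7] Fy -9.47 Tz [-1.58  0.94  0.02] gap 0.0 4.6407997235655785
rot/60 [-0.001  0.003 -0.005]
```

View pics/s3.png

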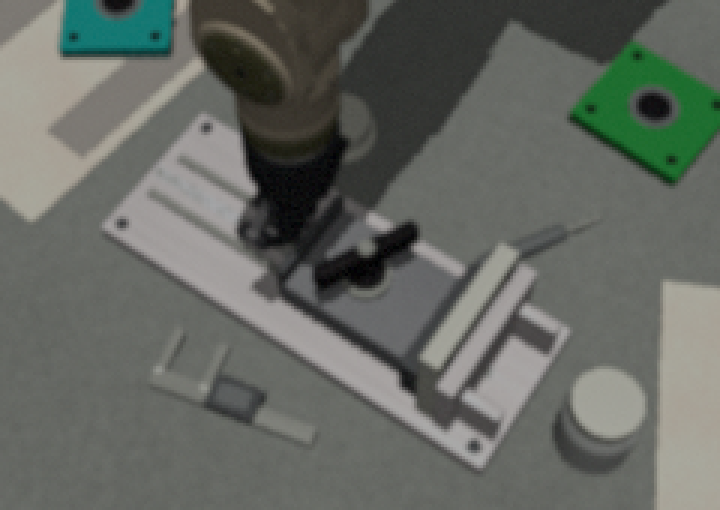

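The plate (470,305) is now nearly upright between jaw and fence (490,330), and the force is starting to rise. I press on until it is firm.

```bash
python3 -m pendant '[{"travel":[0.015,0,0],"rot":[0,0,0],"fingers":-1},{"travel":[0.03,0,0],"rot":[0,0,0],"fingers":-1},{"travel":[0.03,0,0],"rot":[0,0,0],"fingers":-1}]'
python3 -c "
from h import *
go(-.049,.07,78.75)"
```

```text
clock: 6.8
tcp_pos: [0.5152, 0.0014, 0.0703]
orientation: [0.003, 0.775, 0.631, -0.005]
wrist_force: [-8.2, -21.2, 4.0]
finger_gap: 0.0001
grip_force: 11.3
clk 6.80 sy -0.0510 sx -0.0008 z 0.0703 yaw 78.3 tilt -1.000 travel [0.017 0.006 0.002] j [-0.15  0.33 -0.4   0.84 -0.01  1.63] F [ -8.2 -21.2   4. ] Fy -22.36 Tz [-3.99  1.56  0.06] gap 0.0001 11.295854598283768
rot/60 [-0.002  0.011 -0.007]
```

```bash
python3 -m pendant '[{"travel":[-0.1,0,0],"rot":[0,0,0],"fingers":-1},{"travel":[-0.2,0,0],"rot":[0,0,0],"fingers":-1},{"travel":[-0.25,0,-0.4],"rot":[0,0,0],"fingers":-1},{"travel":[-0.25,0,-0.8],"rot":[0,0,0],"fingers":-1},{"travel":[-0.25,0,-1],"rot":[0,0,0],"fingers":-1},{"travel":[-0.25,0,-1],"rot":[0,0,-1],"fingers":1},{"travel":[-0.25,0,-1],"rot":[0,0,-1],"fingers":1},{"travel":[-0.25,0,-1],"rot":[0,0,-1],"fingers":1},{"travel":[-0.25,0,-1],"rot":[0,0,-1],"fingers":1},{"travel":[-0.25,0,-1],"rot":[0,0,-1],"fingers":1}]'
python3 - <<'E'
from h import *
np.set_printoptions(precision=4,suppress=True)
go(-.08,.19)
for n in("scene","top"):
    C=cam(n);im,d=env.read_camera(n); P=cloud(n,d,C); env.read_camera
    S=np.stack([(P-O)@SX,(P-O)@D,P[...,2]],-1)
    for o in env.outline_of(n,"knob")[:1]:
        q=S[o["mask"]]; q=q[(q[:,2]>.1)&(q[:,2]<.125)]
        if len(q)>20: print(n,"knob",o["conf"],cv2.minAreaRect((q[:,:2]*1000).astype(np.float32)),len(q))
    # plate top & fence, jaw
    for a,lo,hi in(("plate top",.122,.14),("fence top",.094,.105),("jaw top",.070,.078),("carriage",.056,.064)):
        m=(abs(S[...,0])<.06)&(S[...,1]>-.06)&(S[...,1]<.17)&(S[...,2]>lo)&(S[...,2]<hi); q=S[m]
        if len(q): print(n,a,len(q),"y",np.percentile(q[:,1],[3,50,97]),"z",np.median(q[:,2]),"yslope",np.polyfit(q[:,0],q[:,1],1)[0])
E
```

```text
clock: 7.8
tcp_pos: [0.5114, -0.0232, 0.1905]
orientation: [0.0, 0.486, 0.874, 0.001]
wrist_force: [-0.6, 0.3, 0.4]
finger_gap: 0.0718
grip_force: 0.0
clk 7.80 sy -0.0758 sx 0.0003 z 0.1905 yaw 121.9 tilt -1.000 travel [-0.024 -0.026  0.004] j [-0.2   0.22 -0.23  1.12  0.    0.81] F [-0.6  0.3  0.4] Fy 0.13 Tz [ 0.    0.01 -0.04] gap 0.0718 0.0
scene knob 0.68 ((2.040821075439453, 22.65877914428711), (19.03133773803711, 93.5404281616211), 65.03726959228516) 256
scene plate top 369 y [0.1125 0.1215 0.1295] z 0.12840761400328393 yslope -0.0008168718288678747
scene fence top 426 y [0.0117 0.1354 0.1454] z 0.09871723168225932 yslope -0.13696540568754753
scene jaw top 345 y [-0.0366  0.0934  0.155 ] z 0.07294382091594664 yslope -0.021313941012497346
scene carriage 1092 y [-0.0295  0.0454  0.1456] z 0.05877290416763564 yslope -0.009468249421644525
top fence top 3 y [0.1437 0.1443 0.1447] z 0.0984788168104731 yslope -0.08874106266422963
top jaw top 8 y [0.1577 0.1613 0.1682] z 0.0705527111212863 yslope -0.3994710827949476
top carriage 7 y [0.1615 0.1641 0.1697] z 0.061189460310974275 yslope -5.229414228425768
```

The plate top now lies at y 112–130 mm and z 0.128, so it is upright and against the fence. The knob is at stand (1–2, 22.5) mm with its bar at about 142° world. I move over it with yaw 322°, so the wrist has room for the whole clockwise turn.

```bash
python3 -m pendant '[{"travel":[0.2,0.19,0],"rot":[0,0,-1],"fingers":1},{"travel":[0.4,0.37,0],"rot":[0,0,-1],"fingers":1},{"travel":[0.6,0.56,0],"rot":[0,0,-1],"fingers":1},{"travel":[0.6,0.56,0],"rot":[0,0,-1],"fingers":1},{"travel":[0.6,0.56,0],"rot":[0,0,-1],"fingers":1},{"travel":[0.6,0.56,0],"rot":[0,0,-1],"fingers":1},{"travel":[0.6,0.56,0],"rot":[0,0,-1],"fingers":1},{"travel":[0.6,0.56,0],"rot":[0,0,-1],"fingers":1}]'
python3 -m pendant '[{"travel":[0,0,0],"rot":[0,0,-1],"fingers":1},{"travel":[0,0,0],"rot":[0,0,-1],"fingers":1},{"travel":[0,0,0],"rot":[0,0,-1],"fingers":1},{"travel":[0,0,0],"rot":[0,0,-1],"fingers":1},{"travel":[0,0,0],"rot":[0,0,-1],"fingers":1},{"travel":[0,0,0],"rot":[0,0,-1],"fingers":1},{"travel":[0,0,0],"rot":[0,0,-1],"fingers":1}]'
python3 -m pendant '[{"travel":[0,0,0],"rot":[0,0,-1],"fingers":1},{"travel":[0,0,0],"rot":[0,0,-1],"fingers":1},{"travel":[0,0,0],"rot":[0,0,-1],"fingers":1},{"travel":[0,0,0],"rot":[0,0,-1],"fingers":1},{"travel":[0,0,0],"rot":[0,0,-1],"fingers":1},{"travel":[0,0,0],"rot":[0,0,-1],"fingers":1},{"travel":[0,0,0],"rot":[0,0,-1],"fingers":1},{"travel":[0,0,0],"rot":[0,0,-1],"fingers":1}]'
python3 -c "
from h import *
go(.0225,.1,322,sx=.001)"
```

```text
clock: 8.8
tcp_pos: [0.5307, 0.0732, 0.1903]
orientation: [0.0, -0.012, 1.0, 0.0]
wrist_force: [0.2, 0.5, 0.2]
finger_gap: 0.0853
grip_force: 0.0
clock: 9.5
tcp_pos: [0.5306, 0.073, 0.1903]
orientation: [0.0, -0.511, 0.859, 0.0]
wrist_force: [0.2, 0.3, -0.7]
finger_gap: 0.0855
grip_force: 0.0
clock: 10.3
tcp_pos: [0.5306, 0.073, 0.1903]
orientation: [-0.0, 0.871, -0.491, 0.0]
wrist_force: [0.1, 0.5, -0.1]
finger_gap: 0.0857
grip_force: 0.0
clk 10.30 sy 0.0223 sx 0.0004 z 0.1903 yaw -58.8 tilt -1.000 travel [ 0.002 -0.005  0.753] j [-0.01  0.26 -0.17  1.14  0.   -2.13] F [ 0.1  0.5 -0.1] Fy 0.49 Tz [ 0.01 -0.1  -0.02] gap 0.0857 0.0
rot/60 [-0.     0.    -0.346]
```

```bash
python3 -m pendant '[{"travel":[0,0,0],"rot":[0,0,-0.34],"fingers":1},{"travel":[0,0,0],"rot":[0,0,-0.34],"fingers":1},{"travel":[0,0,0],"rot":[0,0,-0.34],"fingers":1},{"travel":[0,0,0],"rot":[0,0,-0.34],"fingers":1}]'
python3 - <<'E'
from h import *
go(.0225,.1,322,sx=.001)
C=cam("wrist"); im,d=env.read_camera("wrist"); cv2.imwrite("pics/w1.png",im); P=cloud("wrist",d,C)
for o in env.outline_of("wrist","knob")[:1]:
    q=P[o["mask"]]; q=q[(q[:,2]>.1)&(q[:,2]<.125)]; v=q-O
    print(o["conf"],o["xy"],len(q),np.median(q[:,2]),cv2.minAreaRect((q[:,:2]*1000).astype(np.float32)), cv2.minAreaRect((np.stack([v@SX,v@D],1)*1000).astype(np.float32)))
E
```

```text
clock: 10.7
tcp_pos: [0.5306, 0.073, 0.1903]
orientation: [-0.0, 0.944, -0.329, 0.0]
wrist_force: [0.6, 0.4, 0.6]
finger_gap: 0.0853
grip_force: 0.0
clk 10.70 sy 0.0223 sx 0.0004 z 0.1903 yaw -38.5 tilt -1.000 travel [ 0.004 -0.004  0.752] j [-0.01  0.26 -0.17  1.14  0.   -2.48] F [0.6 0.4 0.6] Fy 0.5 Tz [ 0.02  0.01 -0.04] gap 0.0853 0.0
rot/60 [-0.    -0.    -0.008]
0.75 [324.5, 206.6] 3421 0.11262509673409796 ((531.8709106445312, 70.5761947631836), (15.894391059875488, 94.6877670288086), 51.06309127807617) ((2.0525360107421875, 20.152040481567383), (15.894410133361816, 94.68775939941406), 62.313114166259766)
```

View pics/w1.png

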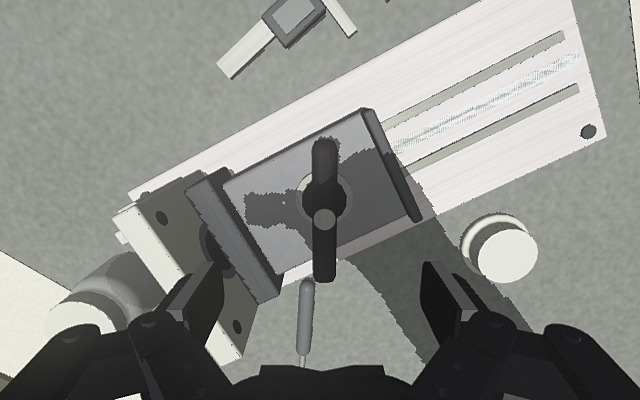

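The wrist view shows the bar (324,205) parallel to the tool's x and between the fingers. The plate stands behind the jaw (175,250), and the bystanders have not moved. I go down and grip.

```bash
python3 -m pendant '[{"travel":[0,0,0.25],"rot":[0,0,-0.02],"fingers":1},{"travel":[0,0,0.5],"rot":[0,0,-0.02],"fingers":1},{"travel":[0,0,0.65],"rot":[0,0,-0.02],"fingers":1},{"travel":[0,0,0.74],"rot":[0,0,-0.02],"fingers":1},{"travel":[0,0,0.74],"rot":[0,0,-0.02],"fingers":0},{"travel":[0,0,0.74],"rot":[0,0,-0.02],"fingers":-0.4},{"travel":[0,0,0.74],"rot":[0,0,-0.02],"fingers":-1},{"travel":[0,0,0.74],"rot":[0,0,-0.02],"fingers":-1},{"travel":[0,0,0.74],"rot":[0,0,-0.02],"fingers":-1},{"travel":[0,0,0.74],"rot":[0,0,-0.02],"fingers":-1}]' 60
python3 -c "
from h import *
go(.0225,.1,322,sx=.001)"
```

```text
clock: 11.8
tcp_pos: [0.5302, 0.0714, 0.1027]
orientation: [0.002, 0.948, -0.317, 0.001]
wrist_force: [-4.3, -5.6, 7.4]
finger_gap: 0.0152
grip_force: 58.9
clk 11.80 sy 0.0207 sx 0.0002 z 0.1027 yaw -37.0 tilt -1.000 travel [-0.001 -0.017  0.023] j [-0.01  0.33 -0.31  0.93 -0.   -2.51] F [-4.3 -5.6  7.4] Fy -6.37 Tz [-1.07  0.81 -0.11] gap 0.0152 58.93466770648956
rot/60 [ 0.003 -0.002  0.017]
```

```bash
python3 -m pendant '[{"travel":[0,0,0],"rot":[0,0,0.12],"fingers":-1},{"travel":[0,0,0],"rot":[0,0,0.24],"fingers":-1},{"travel":[0,0,0],"rot":[0,0,0.36],"fingers":-1},{"travel":[0,0,0],"rot":[0,0,0.48],"fingers":-1},{"travel":[0,0,0],"rot":[0,0,0.6],"fingers":-1}]'
python3 -c "
from h import *
go(.0225,.1)"
```

```text
clock: 12.3
tcp_pos: [0.5309, 0.072, 0.1027]
orientation: [0.001, 0.803, -0.596, 0.001]
wrist_force: [-1.4, -2.8, 5.3]
finger_gap: 0.015
grip_force: 58.2
clk 12.30 sy 0.0213 sx 0.0008 z 0.1027 yaw -73.2 tilt -1.000 travel [-0.012  0.002  0.022] j [-0.01  0.33 -0.31  0.93 -0.   -1.88] F [-1.4 -2.8  5.3] Fy -3.03 Tz [-0.74  0.45  0.18] gap 0.015 58.220112919807434
```

```bash
python3 -m pendant '[{"travel":[-0.02,-0.01,0],"rot":[0,0,0.12],"fingers":-1},{"travel":[-0.02,-0.01,0],"rot":[0,0,0.24],"fingers":-1},{"travel":[-0.02,-0.01,0],"rot":[0,0,0.36],"fingers":-1},{"travel":[-0.02,-0.01,0],"rot":[0,0,0.48],"fingers":-1},{"travel":[-0.02,-0.01,0],"rot":[0,0,0.6],"fingers":-1}]'
python3 -c "
from h import *
go(.0225,.1)"
```

```text
clock: 12.8
tcp_pos: [0.5319, 0.0721, 0.1027]
orientation: [-0.001, -0.578, 0.816, -0.004]
wrist_force: [-0.6, -12.6, 3.9]
finger_gap: 0.0149
grip_force: 58.3
clk 12.80 sy 0.0217 sx 0.0018 z 0.1027 yaw -109.3 tilt -1.000 travel [-0.005  0.016  0.023] j [-0.01  0.33 -0.31  0.93 -0.01 -1.24] F [ -0.6 -12.6   3.9] Fy -12.46 Tz [-2.36  0.3   0.29] gap 0.0149 58.29640097916126
```

```bash
python3 -m pendant '[{"travel":[0,0,0],"rot":[0,0,0.12],"fingers":-1},{"travel":[0,0,0],"rot":[0,0,0.24],"fingers":-1},{"travel":[0,0,0],"rot":[0,0,0.36],"fingers":-1},{"travel":[0,0,0],"rot":[0,0,0.48],"fingers":-1}]'
python3 -c "
from h import *
go(.0225,.1)"
python3 -m pendant '[{"travel":[0,0,0],"rot":[0,0,0.12],"fingers":-1},{"travel":[0,0,0],"rot":[0,0,0.24],"fingers":-1},{"travel":[0,0,0],"rot":[0,0,0.36],"fingers":-1}]'
python3 -c "
from h import *
go(.0225,.1)"
```

```text
clock: 13.2
tcp_pos: [0.5325, 0.0718, 0.1028]
orientation: [-0.0, -0.357, 0.934, -0.004]
wrist_force: [1.1, -15.1, 1.8]
finger_gap: 0.0154
grip_force: 58.3
clk 13.20 sy 0.0215 sx 0.0025 z 0.1028 yaw -138.2 tilt -1.000 travel [0.005 0.022 0.023] j [-0.01  0.33 -0.31  0.93 -0.01 -0.74] F [  1.1 -15.1   1.8] Fy -14.58 Tz [-2.55  0.06  0.31] gap 0.0154 58.27881312696263
clock: 13.5
tcp_pos: [0.5328, 0.0713, 0.1027]
orientation: [0.001, -0.176, 0.984, -0.005]
wrist_force: [2.2, -16.8, 2.0]
finger_gap: 0.0149
grip_force: 58.3
clk 13.50 sy 0.0211 sx 0.0028 z 0.1027 yaw -159.8 tilt -1.000 travel [0.014 0.023 0.023] j [-0.01  0.33 -0.31  0.93 -0.01 -0.36] F [  2.2 -16.8   2. ] Fy -16.06 Tz [-2.86 -0.04  0.28] gap 0.0149 58.27395517844707
```

```bash
python3 -m pendant '[{"travel":[0,0,0],"rot":[0,0,0.12],"fingers":-1},{"travel":[0,0,0],"rot":[0,0,0.24],"fingers":-1},{"travel":[0,0,0],"rot":[0,0,0.36],"fingers":-1}]'
python3 -c "
from h import *
go(.0225,.1)"
python3 -m pendant '[{"travel":[0,0,0],"rot":[0,0,0.12],"fingers":-1},{"travel":[0,0,0],"rot":[0,0,0.24],"fingers":-1}]'
python3 -c "
from h import *
go(.0225,.1)"
```

```text
clock: 13.8
tcp_pos: [0.533, 0.0708, 0.1027]
orientation: [0.002, 0.012, 1.0, -0.005]
wrist_force: [1.3, -18.5, 2.1]
finger_gap: 0.0152
grip_force: 58.2
clk 13.80 sy 0.0206 sx 0.0031 z 0.1027 yaw 178.6 tilt -1.000 travel [0.023 0.021 0.023] j [-0.01  0.33 -0.31  0.93 -0.01  0.01] F [  1.3 -18.5   2.1] Fy -17.9 Tz [-3.14 -0.12  0.29] gap 0.0152 58.18977196700871
clock: 14.0
tcp_pos: [0.5329, 0.0704, 0.1027]
orientation: [0.002, 0.138, 0.99, -0.005]
wrist_force: [2.2, -20.0, 3.2]
finger_gap: 0.0148
grip_force: 58.4
clk 14.00 sy 0.0202 sx 0.0031 z 0.1027 yaw 164.2 tilt -1.000 travel [0.028 0.017 0.023] j [-0.01  0.33 -0.31  0.93 -0.01  0.26] F [  2.2 -20.    3.2] Fy -19.23 Tz [-3.35 -0.1   0.27] gap 0.0148 58.371447902172804
```

```bash
python3 -m pendant '[{"travel":[0,0,0],"rot":[0,0,0.12],"fingers":-1},{"travel":[0,0,0],"rot":[0,0,0.24],"fingers":-1}]'
python3 -c "
from h import *
go(.0225,.1)"
python3 -m pendant '[{"travel":[0,0,0],"rot":[0,0,0.12],"fingers":-1},{"travel":[0,0,0],"rot":[0,0,0.24],"fingers":-1}]'
python3 -c "
from h import *
go(.0225,.1)"
```

```text
clock: 14.2
tcp_pos: [0.5329, 0.07, 0.1028]
orientation: [0.003, 0.261, 0.965, -0.005]
wrist_force: [1.1, -21.5, 2.8]
finger_gap: 0.0149
grip_force: 58.9
clk 14.20 sy 0.0198 sx 0.0032 z 0.1028 yaw 149.8 tilt -1.000 travel [0.033 0.013 0.023] j [-0.01  0.33 -0.31  0.93 -0.01  0.51] F [  1.1 -21.5   2.8] Fy -20.84 Tz [-3.77 -0.08  0.34] gap 0.0149 58.86841651517898
clock: 14.4
tcp_pos: [0.5326, 0.0697, 0.1029]
orientation: [0.004, 0.38, 0.925, -0.005]
wrist_force: [0.1, -22.9, 4.3]
finger_gap: 0.0148
grip_force: 59.1
clk 14.40 sy 0.0194 sx 0.0030 z 0.1029 yaw 135.4 tilt -1.000 travel [0.035 0.008 0.024] j [-0.01  0.33 -0.31  0.93 -0.01  0.77] F [  0.1 -22.9   4.3] Fy -22.42 Tz [-3.94  0.12  0.53] gap 0.0148 59.06922095135087
```

```bash
python3 -m pendant '[{"travel":[0,0,0],"rot":[0,0,0.1],"fingers":-1}]' 90
python3 -c "
from h import *
go(.0225,.1)"
python3 -m pendant '[{"travel":[0,0,0],"rot":[0,0,0.1],"fingers":-1}]' 90
python3 -c "
from h import *
go(.0225,.1)"
```

```text
clock: 14.5
tcp_pos: [0.5326, 0.0696, 0.103]
orientation: [0.004, 0.427, 0.904, -0.005]
wrist_force: [-0.7, -23.1, 5.4]
finger_gap: 0.0145
grip_force: 89.1
clk 14.50 sy 0.0193 sx 0.0029 z 0.1030 yaw 129.4 tilt -1.000 travel [0.036 0.005 0.024] j [-0.01  0.33 -0.31  0.93 -0.01  0.87] F [ -0.7 -23.1   5.4] Fy -22.83 Tz [-4.07  0.26  0.56] gap 0.0145 89.12717691046964
clock: 14.6
tcp_pos: [0.5324, 0.0695, 0.103]
orientation: [0.004, 0.474, 0.881, -0.005]
wrist_force: [-0.6, -24.0, 5.7]
finger_gap: 0.0146
grip_force: 89.2
clk 14.60 sy 0.0192 sx 0.0028 z 0.1030 yaw 123.4 tilt -1.000 travel [0.036 0.003 0.025] j [-0.01  0.33 -0.31  0.93 -0.01  0.97] F [ -0.6 -24.    5.7] Fy -23.63 Tz [-4.14  0.37  0.6 ] gap 0.0146 89.21887993812561
```

```bash
python3 -m pendant '[{"travel":[0,0,0],"rot":[0,0,0.12],"fingers":-1},{"travel":[0,0,0],"rot":[0,0,0.2],"fingers":-1}]' 110
python3 -c "
from h import *
go(.0225,.1)"
python3 -m pendant '[{"travel":[0,0,0],"rot":[0,0,0.12],"fingers":-1},{"travel":[0,0,0],"rot":[0,0,0.2],"fingers":-1}]' 110
python3 -c "
from h import *
go(.0225,.1)"
```

```text
clock: 14.8
tcp_pos: [0.5321, 0.0693, 0.1031]
orientation: [0.005, 0.563, 0.826, -0.005]
wrist_force: [-2.9, -24.6, 6.8]
finger_gap: 0.0144
grip_force: 108.9
clk 14.80 sy 0.0190 sx 0.0025 z 0.1031 yaw 111.4 tilt -1.000 travel [ 0.036 -0.001  0.025] j [-0.01  0.33 -0.31  0.93 -0.01  1.18] F [ -2.9 -24.6   6.8] Fy -24.68 Tz [-4.23  0.54  0.66] gap 0.0144 108.89251112937927
clock: 15.0
tcp_pos: [0.5318, 0.0692, 0.1032]
orientation: [0.005, 0.647, 0.763, -0.005]
wrist_force: [-3.5, -24.8, 7.8]
finger_gap: 0.0144
grip_force: 109.1
clk 15.00 sy 0.0188 sx 0.0022 z 0.1032 yaw 99.4 tilt -1.000 travel [ 0.036 -0.006  0.026] j [-0.01  0.33 -0.31  0.93 -0.01  1.39] F [ -3.5 -24.8   7.8] Fy -25.02 Tz [-4.3   0.8   0.72] gap 0.0144 109.11250591278076
```

```bash
python3 -m pendant '[{"travel":[0,0,0],"rot":[0,0,0.12],"fingers":-1},{"travel":[0,0,0],"rot":[0,0,0.24],"fingers":-1},{"travel":[0,0,0],"rot":[0,0,0.24],"fingers":-1}]' 110
python3 - <<'E'
from h import *
go(.0225,.1)
C=cam("scene");im,d=env.read_camera("scene"); P=cloud("scene",d,C); cv2.imwrite('pics/s4.png',im[140:310,200:440].repeat(3,0).repeat(3,1))
for o in env.outline_of("scene","knob")[:1]:
    q=P[o["mask"]]; q=q[(q[:,2]>.09)&(q[:,2]<.125)]
    if len(q)>5: print(o["conf"],o["xy"],len(q),cv2.minAreaRect((q[:,:2]*1000).astype(np.float32)))
E
```

```text
clock: 15.3
tcp_pos: [0.5313, 0.0692, 0.1032]
orientation: [0.005, 0.737, 0.676, -0.004]
wrist_force: [-5.1, -24.6, 8.9]
finger_gap: 0.0143
grip_force: 109.3
clk 15.30 sy 0.0187 sx 0.0018 z 0.1032 yaw 85.1 tilt -1.000 travel [ 0.033 -0.011  0.026] j [-0.01  0.33 -0.31  0.93 -0.01  1.64] F [ -5.1 -24.6   8.9] Fy -25.14 Tz [-4.25  0.94  0.33] gap 0.0143 109.25997734069824
0.8 [328.8, 229.0] 188 ((536.7623291015625, 72.74880981445312), (94.18331909179688, 25.103321075439453), 87.23278045654297)
```

View pics/s4.png

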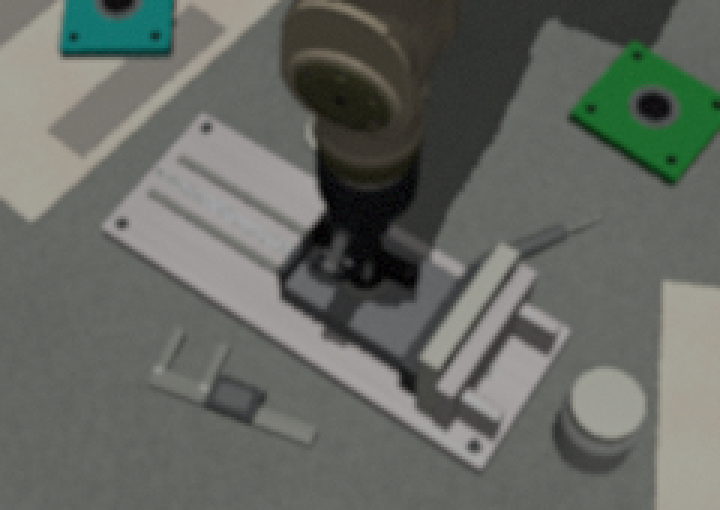

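The bar follows the tool (about 87° against 85°), so the pads are not slipping. The plate (470,305) is still upright. I give it one more bit of turn.

```bash
python3 -m pendant '[{"travel":[0,0,0],"rot":[0,0,0.12],"fingers":-1},{"travel":[0,0,0],"rot":[0,0,0.24],"fingers":-1}]' 110
python3 -c "
from h import *
go(.0225,.1)"
python3 -m pendant '[{"travel":[0,0,0],"rot":[0,0,0.12],"fingers":-1},{"travel":[0,0,0],"rot":[0,0,0.24],"fingers":-1}]' 110
python3 -c "
from h import *
go(.0225,.1)"
```

```text
clock: 15.6
tcp_pos: [0.5309, 0.0693, 0.1033]
orientation: [0.006, 0.816, 0.578, -0.004]
wrist_force: [-6.2, -23.7, 11.5]
finger_gap: 0.0139
grip_force: 109.8
clk 15.60 sy 0.0187 sx 0.0014 z 0.1033 yaw 70.6 tilt -1.000 travel [ 0.03  -0.016  0.027] j [-0.01  0.33 -0.31  0.93 -0.01  1.9 ] F [ -6.2 -23.7  11.5] Fy -24.49 Tz [-4.24  1.31  0.94] gap 0.0139 109.77043939463329
clock: 15.8
tcp_pos: [0.5305, 0.0695, 0.1034]
orientation: [0.006, 0.882, 0.471, -0.003]
wrist_force: [-6.5, -23.0, 13.4]
finger_gap: 0.0141
grip_force: 110.1
clk 15.80 sy 0.0188 sx 0.0010 z 0.1034 yaw 56.2 tilt -1.000 travel [ 0.025 -0.019  0.028] j [-0.01  0.33 -0.31  0.93 -0.01  2.15] F [ -6.5 -23.   13.4] Fy -23.84 Tz [-4.2   1.5   1.03] gap 0.0141 110.12236483104061
```

Moving torque is 1.0 N m and the wrist is well inside its range, so the knob is firmly tight. I relax the force, open, and lift.

```bash
python3 -m pendant '[{"travel":[-0.015,0.006,-0.01],"rot":[0,0,0],"fingers":-1},{"travel":[-0.03,0.013,-0.02],"rot":[0,0,0],"fingers":-1},{"travel":[-0.03,0.013,-0.02],"rot":[0,0,0],"fingers":0},{"travel":[-0.03,0.013,-0.02],"rot":[0,0,0],"fingers":0.5},{"travel":[-0.03,0.013,-0.02],"rot":[0,0,0],"fingers":0.5},{"travel":[-0.03,0.013,-0.02],"rot":[0,0,0],"fingers":0.5},{"travel":[-0.03,0.013,-0.3],"rot":[0,0,0],"fingers":0.5},{"travel":[-0.03,0.013,-0.6],"rot":[0,0,0],"fingers":0.5},{"travel":[-0.03,0.013,-1],"rot":[0,0,0],"fingers":0.5},{"travel":[-0.03,0.013,-1],"rot":[0,0,0],"fingers":0.5}]' 60
python3 -c "
from h import *
go(.0225,.1)"
python3 -m pendant '[{"travel":[-0.4,0.2,-0.2],"rot":[0,0,0],"fingers":0.5},{"travel":[-0.8,0.4,-0.4],"rot":[0,0,0],"fingers":0.5},{"travel":[-1,0.6,-0.5],"rot":[0,0,0],"fingers":0.5},{"travel":[-1,0.8,-0.5],"rot":[0,0,0],"fingers":0.5},{"travel":[-1,0.8,-0.5],"rot":[0,0,0],"fingers":0.5}]'
python3 - <<'E'
from h import *
np.set_printoptions(precision=4,suppress=True)
go(.0225,.1)
C=cam("scene");im,d=env.read_camera("scene"); P=cloud("scene",d,C); cv2.imwrite('pics/s5.png',im[140:310,200:440].repeat(3,0).repeat(3,1))
S=np.stack([(P-O)@SX,(P-O)@D,P[...,2]],-1)
q=S[(abs(S[...,0])<.065)&(S[...,1]>.09)&(S[...,1]<.16)&(S[...,2]>.122)&(S[...,2]<.14)]; print("plate top y",np.percentile(q[:,1],[3,50,97]),np.median(q[:,2]))
o=env.outline_of("scene","knob")[0]; q=S[o["mask"]]; q=q[(q[:,2]>.1)&(q[:,2]<.125)]; print(o["conf"],cv2.minAreaRect((q[:,:2]*1000).astype(np.float32)))
for t in("disc","caliper","jar","scraper"):
    for o in env.outline_of("scene",t)[:2]: print(t,o["conf"],o["xy"])
E
```

```text
clock: 16.8
tcp_pos: [0.5333, 0.0718, 0.2284]
orientation: [0.003, 0.88, 0.475, 0.005]
wrist_force: [0.9, -0.2, -0.4]
finger_gap: 0.0641
grip_force: 0.0
clk 16.80 sy 0.0216 sx 0.0033 z 0.2284 yaw 56.7 tilt -1.000 travel [-0.009 -0.038  1.069] j [-0.02  0.24 -0.11  1.21 -0.    2.14] F [ 0.9 -0.2 -0.4] Fy 0.02 Tz [ 0.06 -0.05 -0.03] gap 0.0641 0.0
clock: 17.3
tcp_pos: [0.5462, -0.0842, 0.2818]
orientation: [0.001, 0.881, 0.473, 0.001]
wrist_force: [0.4, 0.4, -0.3]
finger_gap: 0.0641
grip_force: 0.0
clk 17.30 sy -0.1288 sx 0.0463 z 0.2818 yaw 56.5 tilt -1.000 travel [ 1.021 -0.839  1.512] j [-0.3   0.26  0.05  1.36 -0.    1.86] F [ 0.4  0.4 -0.3] Fy 0.49 Tz [ 0.02 -0.02 -0.06] gap 0.0641 0.0
plate top y [0.1123 0.1216 0.1295] 0.1283330958854848
0.55 ((2.443065643310547, 22.277515411376953), (17.209300994873047, 93.84618377685547), 58.445472717285156)
disc 0.91 [314.6, 182.2]
caliper 0.91 [272.6, 272.9]
caliper 0.41 [354.7, 246.8]
jar 0.66 [399.2, 280.2]
scraper 0.45 [380.9, 221.9]
```

View pics/s5.png

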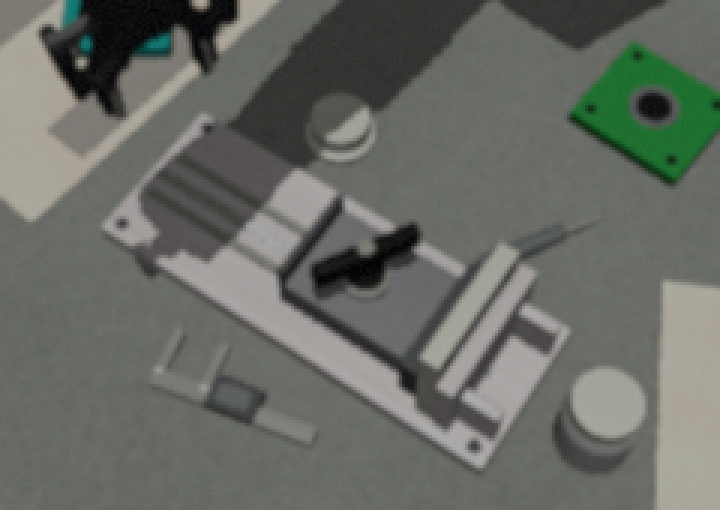

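The plate is still upright and flat (y 112–129.5 mm) and the bystanders are unmoved. The bar, though, sits at about 137° rather than 56°, so it sprang back on release towards where the torque began to rise. I grip it again and check that it really is tight.

```bash
python3 -m pendant '[{"travel":[0.3,-0.25,0],"rot":[0,0,0],"fingers":0.5},{"travel":[0.6,-0.5,0],"rot":[0,0,-1],"fingers":0.5},{"travel":[0.9,-0.75,0],"rot":[0,0,-1],"fingers":0.5},{"travel":[1,-0.84,0.3],"rot":[0,0,-1],"fingers":0.5},{"travel":[1,-0.84,0.5],"rot":[0,0,-1],"fingers":0.5},{"travel":[1,-0.84,0.7],"rot":[0,0,-1],"fingers":0.5},{"travel":[1,-0.84,0.76],"rot":[0,0,-1],"fingers":0.5},{"travel":[1,-0.84,0.76],"rot":[0,0,-1],"fingers":0.5},{"travel":[1,-0.84,0.76],"rot":[0,0,-1],"fingers":0.5}]'
python3 - <<'E'
from h import *
go(.0215,.102,137,sx=.001)
C=cam("wrist"); im,d=env.read_camera("wrist"); P=cloud("wrist",d,C)
for o in env.outline_of("wrist","knob")[:1]:
    q=P[o["mask"]]; q=q[(q[:,2]>.1)&(q[:,2]<.125)]; v=q-O
    print(o["conf"],o["xy"],len(q),np.median(q[:,2]),cv2.minAreaRect((q[:,:2]*1000).astype(np.float32)), cv2.minAreaRect((np.stack([v@SX,v@D],1)*1000).astype(np.float32)))
E
```

```text
clock: 18.5
tcp_pos: [0.5254, 0.0753, 0.1898]
orientation: [-0.0, 0.524, 0.852, -0.0]
wrist_force: [0.5, 0.4, -0.6]
finger_gap: 0.0643
grip_force: 0.0
clk 18.50 sy 0.0235 sx -0.0052 z 0.1898 yaw 116.8 tilt -1.000 travel [-0.045  0.031  0.732] j [-0.01  0.26 -0.18  1.13 -0.    1.09] F [ 0.5  0.4 -0.6] Fy 0.45 Tz [0.   0.05 0.02] gap 0.0643 0.0
rot/60 [-0.001 -0.001 -0.337]
0.8 [329.4, 218.1] 3457 0.11245439087222689 ((530.580322265625, 71.75190734863281), (16.207897186279297, 94.72838592529297), 48.10210037231445) ((0.5573768615722656, 21.05343246459961), (16.207914352416992, 94.72842407226562), 59.35211181640625)
```

```bash
python3 -m pendant '[{"travel":[-0.045,0.03,0],"rot":[0,0,-0.35],"fingers":0.5},{"travel":[-0.045,0.03,0.1],"rot":[0,0,-0.35],"fingers":0.5},{"travel":[-0.045,0.03,0.3],"rot":[0,0,-0.35],"fingers":0.5},{"travel":[-0.045,0.03,0.5],"rot":[0,0,-0.35],"fingers":0.5},{"travel":[-0.045,0.03,0.65],"rot":[0,0,-0.35],"fingers":0.5},{"travel":[-0.045,0.03,0.72],"rot":[0,0,-0.35],"fingers":0.5},{"travel":[-0.045,0.03,0.72],"rot":[0,0,-0.35],"fingers":-0.3},{"travel":[-0.045,0.03,0.72],"rot":[0,0,-0.35],"fingers":-1},{"travel":[-0.045,0.03,0.72],"rot":[0,0,-0.35],"fingers":-1},{"travel":[-0.045,0.03,0.72],"rot":[0,0,-0.35],"fingers":-1}]' 60
python3 -c "
from h import *
go(.0225,.1)"
python3 -m pendant '[{"travel":[0,0,0],"rot":[0,0,0.06],"fingers":-1}]'
python3 -c "
from h import *
go(.0225,.1)"
python3 -m pendant '[{"travel":[0,0,0],"rot":[0,0,0.12],"fingers":-1}]'
python3 -c "
from h import *
go(.0225,.1)"
```

```text
clock: 19.6
tcp_pos: [0.5319, 0.0701, 0.1053]
orientation: [0.001, 0.361, 0.933, -0.001]
wrist_force: [-3.6, -5.2, 7.2]
finger_gap: 0.0145
grip_force: 59.3
clk 19.60 sy 0.0197 sx 0.0022 z 0.1053 yaw 137.7 tilt -1.000 travel [0.028 0.011 0.044] j [-0.02  0.33 -0.3   0.94 -0.    0.72] F [-3.6 -5.2  7.2] Fy -5.8 Tz [-0.86  0.72  0.27] gap 0.0145 59.30970311164856
clock: 19.7
tcp_pos: [0.5319, 0.0701, 0.1054]
orientation: [0.001, 0.391, 0.921, -0.001]
wrist_force: [-3.8, -4.3, 6.3]
finger_gap: 0.0149
grip_force: 59.4
clk 19.70 sy 0.0197 sx 0.0022 z 0.1054 yaw 134.0 tilt -1.000 travel [0.028 0.009 0.045] j [-0.02  0.33 -0.3   0.94 -0.    0.79] F [-3.8 -4.3  6.3] Fy -4.96 Tz [-0.87  0.7   0.52] gap 0.0149 59.44322168827057
clock: 19.8
tcp_pos: [0.5318, 0.0701, 0.1054]
orientation: [0.001, 0.449, 0.894, -0.001]
wrist_force: [-4.2, -5.1, 5.1]
finger_gap: 0.0149
grip_force: 59.6
clk 19.80 sy 0.0196 sx 0.0021 z 0.1054 yaw 126.7 tilt -1.000 travel [0.029 0.006 0.045] j [-0.02  0.33 -0.3   0.94 -0.    0.91] F [-4.2 -5.1  5.1] Fy -5.83 Tz [-0.94  0.79  0.52] gap 0.0149 59.623228311538696
```

The torque goes straight to 0.52 N m, against 0.29 when slack, so the knob is at its tight stop. A short tug backwards will check the lock.

```bash
python3 -m pendant '[{"travel":[-0.012,-0.014,0],"rot":[0,0,0],"fingers":-1},{"travel":[-0.025,-0.028,0],"rot":[0,0,0],"fingers":-1},{"travel":[-0.025,-0.028,0],"rot":[0,0,0],"fingers":-1}]'
python3 -c "
from h import *
go(.0225,.1)"
```

```text
clock: 20.1
tcp_pos: [0.5317, 0.0696, 0.1054]
orientation: [-0.0, 0.446, 0.895, 0.003]
wrist_force: [-1.5, 11.5, 3.9]
finger_gap: 0.0153
grip_force: 59.4
clk 20.10 sy 0.0192 sx 0.0021 z 0.1054 yaw 127.0 tilt -1.000 travel [0.031 0.009 0.045] j [-0.02  0.33 -0.31  0.94  0.01  0.9 ] F [-1.5 11.5  3.9] Fy 11.02 Tz [2.02 0.32 0.09] gap 0.0153 59.36886899638921
```

It holds 11 N backwards with only 0.4 mm of give, so the stop is locked. I relax, release, and move clear.

```bash
python3 -m pendant '[{"travel":[0.014,0.018,0],"rot":[0,0,0],"fingers":-1},{"travel":[0.014,0.018,0],"rot":[0,0,0],"fingers":0},{"travel":[0.014,0.018,0],"rot":[0,0,0],"fingers":0.5},{"travel":[0.014,0.018,0],"rot":[0,0,0],"fingers":0.5},{"travel":[0.014,0.018,0],"rot":[0,0,0],"fingers":0.5},{"travel":[0.014,0.018,-0.3],"rot":[0,0,0],"fingers":0.5},{"travel":[0.014,0.018,-0.6],"rot":[0,0,0],"fingers":0.5},{"travel":[0.014,0.018,-1],"rot":[0,0,0],"fingers":0.5},{"travel":[0.014,0.018,-1],"rot":[0,0,0],"fingers":0.5}]' 60
python3 -m pendant '[{"travel":[-0.3,-0.35,-0.2],"rot":[0,0,0],"fingers":0.5},{"travel":[-0.6,-0.7,-0.4],"rot":[0,0,0],"fingers":0.5},{"travel":[-0.8,-0.9,-0.5],"rot":[0,0,0],"fingers":0.5},{"travel":[-0.8,-0.9,-0.5],"rot":[0,0,0],"fingers":0.5}]'
python3 - <<'E'
from h import *
np.set_printoptions(precision=4,suppress=True)
go(.0225,.1)
C=cam("scene");im,d=env.read_camera("scene"); P=cloud("scene",d,C)
S=np.stack([(P-O)@SX,(P-O)@D,P[...,2]],-1)
q=S[(abs(S[...,0])<.065)&(S[...,1]>.09)&(S[...,1]<.16)&(S[...,2]>.122)&(S[...,2]<.14)]; print("plate top y",np.percentile(q[:,1],[3,50,97]),np.median(q[:,2]))
o=env.outline_of("scene","knob")[0]; q=S[o["mask"]]; q=q[(q[:,2]>.1)&(q[:,2]<.125)]; print(o["conf"],cv2.minAreaRect((q[:,:2]*1000).astype(np.float32)))
cv2.imwrite('pics/s6.png',im[140:310,200:440].repeat(3,0).repeat(3,1))
E
```

```text
clock: 21.0
tcp_pos: [0.5354, 0.0693, 0.2305]
orientation: [0.005, 0.447, 0.894, 0.002]
wrist_force: [1.6, 0.1, 0.2]
finger_gap: 0.064
grip_force: 0.0
clock: 21.4
tcp_pos: [0.5035, -0.0765, 0.2859]
orientation: [0.002, 0.449, 0.893, -0.0]
wrist_force: [1.0, 0.8, 0.1]
finger_gap: 0.0637
grip_force: 0.0
clk 21.40 sy -0.1297 sx 0.0029 z 0.2859 yaw 126.6 tilt -1.000 travel [0.876 0.922 1.547] j [-0.31  0.17 -0.05  1.34 -0.    0.62] F [1.  0.8 0.1] Fy 1.02 Tz [-0.05 -0.04 -0.  ] gap 0.0637 0.0
plate top y [0.1124 0.1216 0.1296] 0.1284704537196405
0.55 ((1.8857231140136719, 21.82456398010254), (17.428647994995117, 94.9266128540039), 59.04215621948242)
```

View pics/s6.png

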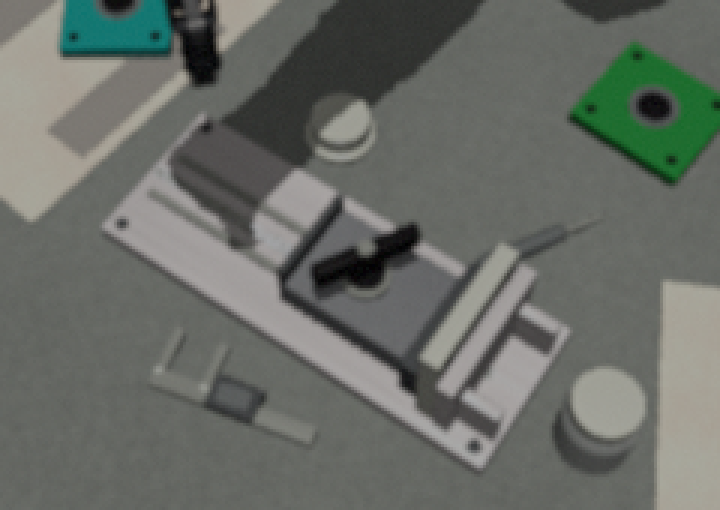

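The plate (470,305) stands upright against the fence, with the stop pressed up to it and locked. The bystanders are unmoved and the robot is clear.

```bash
python3 -c "
from workcell import env
print(env.hand_in())"
```

```text
the job is handed in; nothing more can be done
None
```

The job is handed in at about 21 s: the plate stands upright, flat on the fence and held by the stop; the knob is tight, the stop held an 11 N backward tug, and the things around the stand look unmoved.

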